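# Tap a steel plate square on a magnetic chuck and switch the magnet on

## Task

Square up the blue steel plate on the magnetic chuck: tap it gently on its edges, from opposite sides in turn, until it lies centred and square inside the red outline with an even margin all round, never lifting it, tipping it or hitting it hard. Once it lies true and you have let go of it, swing the yellow-knobbed lever at the chuck's end fully over, away from the robot, to switch the magnet on. Leave the plate true, and the brass gear, the black wheel and the little robot car where they are.

Things in the scene. Friction and masses are not known exactly. Their poses are not given: they have to be found in the camera images.
- chuck: the magnetic chuck: a grey and silver steel block fixed to the bench, 150 mm (x) by 320 mm (y) by 60 mm high, thin grey lines across its flat top face, no raised rim. Origin: centre of its underside, on the bench. Its x axis points away from the robot when not yawed, y to the left.
- mark (a point): the middle of the red outline painted on the chuck's top face, 20 mm to the -y side of the face's centre, 60 mm above the bench. Axes as the chuck's. The outline is 106 mm (x) by 146 mm (y) inside, so a true plate leaves 3 mm of bare face all round.
- side_plate: loose blue steel plate, 100 (x) by 140 (y) by 10 mm thick, 0.7 to 1 kg, flat on the chuck's face; plain edges, too wide to grip. Origin: centre of its underside; true when on the mark, axes along the mark's. It starts turned 10 to 19 degrees and up to 13 mm off. Residual magnetism drags evenly: 5 to 12 N to slide it, more if pressed down, less at a corner; over 15 N mars it. It never coasts.
- magnet_lever (a joint): the magnet's lever at the chuck's -y end face: 0 is off (leaning 46 degrees from upright to the chuck's -x side, towards the robot), 1.6 rad is fully over (leaning as far to the +x side), against its stop. It stays where it is left and takes some 4 N at the knob to turn.
- lever_knob (a point): centre of the yellow ball knob, 26 mm in diameter, at the tip of the lever's round 12 mm steel rod, 105 mm from the lever's axis. The axis runs along the chuck's y, 30 mm above the bench, at the chuck's x = 0; rod and knob swing in the upright plane at the chuck's y = -174 mm, 14 mm from the end face; midway the knob's top stands 148 mm above the bench.
- gear: a loose brass gear, 40 mm in diameter, 14 mm high, parked on the chuck's face near its +y end, outside the outline. Origin: centre of its underside. Bystander.
- wheel: a loose black rubber wheel with a yellow hub, 68 mm in diameter, 28 mm high, lying flat on the bench. Origin: centre of its underside. Bystander.
- robot_car: a little blue and yellow robot car with two white and black wheels, 115 mm long, 90 mm wide, 80 mm high, standing on the bench. Origin: below the middle of its length, midway between its wheels, at bench level. Bystander.
Not all that is in view belongs to the job. What is shaped like the side_plate but pink is not meant.

How it is judged:
On the way, in this order (a step that is already met when the one before it is completed fails the run):
1. the plate lies centred and square in the outline, flat, at rest and let go, with the magnet still off (horizontal distance between side_plate and mark below 0.003 m and angle between the x axis of side_plate and the x axis of mark, either way round below 0.035 rad and angle between side_plate's own z axis and vertical below 0.03 rad and linear speed of side_plate below 0.005 m/s and contact force between the fingers and side_plate below 0.1 N and value of joint magnet_lever below 0.4 rad), for 0.2 s.
2. the lever is swung fully over to on (value of joint magnet_lever above 1.45 rad), for 0.1 s.
At the end, for the whole second after the job is handed in: the plate lies flat and still on the chuck, its centre within 3 mm of the outline's centre and its edges within 2 degrees (0.035 rad) of the outline's, and the lever stands fully over at on (above 1.45 of 1.6 rad) (horizontal distance between side_plate and mark below 0.003 m and angle between the x axis of side_plate and the x axis of mark, either way round below 0.035 rad and z of side_plate in the frame of mark below 0.003 m and angle between side_plate's own z axis and vertical below 0.03 rad and linear speed of side_plate below 0.005 m/s and value of joint magnet_lever above 1.45 rad); the robot touches nothing.
It fails at once if the plate is hit or pushed hard (over 15 N) (contact force between the fingers and side_plate above 15 N).
It fails at once if the plate is lifted or tipped (angle between side_plate's own z axis and vertical above 0.06 rad or z of side_plate in the frame of mark above 0.006 m).
It fails at once if the gear, the wheel or the robot car is moved over 15 mm (distance of any of gear, wheel, robot_car from where it was at the start of the episode above 0.015 m).
It also fails if it takes over 72 s, if anything falls off the work surface, if the arm or the gripper's body presses on something with over 40 N, if the wrist force passes 120 N, or if a joint passes its speed limit or range.

## Robot

A 7-joint arm with a two-finger parallel gripper is mounted at the origin on the work surface. World frame = base frame: x ahead of the robot, y to its left, z up, the work surface at z = 0. Lengths are in m, angles in rad, forces in N, time in s.
With the tool pointing down it reaches from about 0.4 to 0.85 m from the base axis. Payload 4.5 kg.
Tool frame: the origin (TCP) lies on the front face of the gripper's body, between the roots of the fingers; the fingertips stand 73 mm ahead of it and the grasp point (between the pads) lies 54 mm ahead of it; z points along the fingers, y is the line along which they close (so a half turn about z gives the same grasp; the last joint's range is limited). The gripper opens to 85 mm and grips with 20 to 120 N. Pads are 22 mm wide; open, the fingers measure 114 mm over their backs; the gripper's body (76 mm by 85 mm) begins 54 mm behind the grasp point. The pads swing forward as they close: fully open they stand 13 mm farther back than shut.
Start: joints at [-1.219, 0.689, -0.195, 1.565, 0.157, 0.902, -0.215], TCP at [0.195, 0.594, 0.304] pointing down, gripper open.
Joint ranges: [-3.01, 3.01], [-0.46, 2.08], [-1.47, 1.51], [0.13, 2.56], [-1, 4.14], [0.04, 2.09], [-2.66, 2.66]. Speed limits (rad/s): [2.57, 2.57, 3.14, 3.14, 3.14, 3.14, 3.14].

## Interface

Orientations are given as [roll, pitch, yaw] about the fixed x, y, z axes, in that order (R = Rz(yaw) Ry(pitch) Rx(roll)).
In Python, from bench import bot, eyes gives the robot as it stands.
- The arm moves only by the tool send_rows, never from a script. Its argument "moves" is a list of rows, each an object with "fingers": the gripper's target within -1 to 1 (shut at 1, half-way at 0, fully open at -1); "travel": the shift along the tool's x, y, z in mm, a list of three; "roll": the turn about the tool's z in degrees. A call has 1 to 10 rows; each row shifts and turns the commanded pose from where the row before left it, along the tool's axes as they then stand; what a row does not reach is not made up. A row lasts 1/8 s, in which the tool goes at most 62.5 mm and 10.7 degrees, less where a joint would pass 70% of its speed; a pose out of reach is approached as far as the arm can. A call is refused whole if a number of a shift passes 62.5 or a number of a turn 10.7, either way. A call with a gripper value outside its range is refused whole. The fingers move at their own pace and stop on an object; the grip force is fixed at half the most. Time passes only in rows, so rows that do not move let the fingers close. It gives the time, the measured TCP pose, the force, the opening and the grip force at its end, in the units of the state.
- bot.get_state(): the state, without advancing time (a new reading comes with each control period).
- eyes.read_camera(name): name is "scene" or "side" or "wrist"; returns a dict with "color" (480x640x3 uint8, red, green, blue), "mtx" (3x3 intrinsics, pixels), "eye" and "rotation" of the camera in the world. Camera axes: x right, y up, looking along -z (the intrinsics and any distortion apply to the point x, -y, -z); pixel columns grow to the right and rows downward; lengths in m; the calibration is good to about 2 mm. A picture is of the moment at which its call begins. There is no depth.
- bot.close_job(): hands the job in; it is judged then, once.
The state is a dict: "time": time; "joint_positions": joint angles; "dq": joint speeds; "joint_efforts": joint torques, N m; "tool_pos": TCP position; "tool_rot": TCP orientation; "wrist_force": force on the tool from outside, world axes, zero at the start; "wrist_torque": the same for the moment, N m; "grip_width": finger opening in m; "grip_force": force on a finger pad.
Only numpy, scipy, OpenCV 4.12 (cv2) and the standard library are available. Lean on these libraries where they do the work, as an engineer would, in place of code of your own. Each camera call takes 0.05 s, during which the arm holds its last target. There are 200 camera calls.

## Working session

There is one attempt and no reset: what is moved stays moved. The work goes in short steps, Python scripts to look and compute and a tool call to move; the robot and the scene stay as the last step left them, time stands still between calls to the robot, and variables do not carry over. Pictures are saved under pics/ and viewed, at most 10 in all, crops included, and the job is handed in when it is done.

Besides the shell and the picture viewer there is one more tool, called after ">>>" as name(argument=value, ...) on one line, values as JSON. send_rows: Moves the arm, as the interface text tells. Its arguments: {"type":"object","properties":{"moves":{"type":"array","items":{"type":"object","properties":{"fingers":{"type":"number"},"travel":{"type":"array","items":{"type":"number"}},"roll":{"type":"number"}}}}},"required":["moves"]}

```bash
mkdir -p pics; ls; cat > h.py <<'E'
import numpy as np, cv2
from bench import bot, eyes
def snap(n,f):
    c=eyes.read_camera(n); cv2.imwrite(f'pics/{f}.png',cv2.cvtColor(c['color'],cv2.COLOR_RGB2BGR)); np.savez(f'pics/{f}.npz',**{k:np.array(c[k]) for k in c}); return c
def load(f): return dict(np.load(f'pics/{f}.npz'))
def ray(c,uv,z):
    K=np.array(c['mtx']);R=np.array(c['rotation']);e=np.array(c['eye'])
    d=np.linalg.inv(K)@np.array([uv[0],uv[1],1.]); d=R@np.array([d[0],-d[1],-d[2]])
    return e+d*(z-e[2])/d[2]
def proj(c,p):
    K=np.array(c['mtx']);R=np.array(c['rotation']);e=np.array(c['eye'])
    q=R.T@(np.array(p)-e); q=K@np.array([q[0],-q[1],-q[2]]); return q[:2]/q[2]
E
python3 - <<'E'
from h import *
s=bot.get_state(); print(s)
for n in ('scene','side','wrist'):
    c=snap(n,n+'0'); print(n,{k:np.round(c[k],3).tolist() for k in c if k!='color'})
a=[cv2.imread(f'pics/{n}0.png') for n in('scene','side')]
E
```

```text
pics
{'time': 0.0, 'joint_positions': array([-1.21922229,  0.68998325, -0.19453466,  1.56639882,  0.15724775,
        0.90249618, -0.21513158]), 'dq': array([ 0.00265039, -0.0006945 , -0.00198704, -0.00083823, -0.00040799,
       -0.0003122 ,  0.00101527]), 'joint_efforts': array([-6.62780985e-04, -5.39607382e+01, -1.26637671e+00, -1.58534485e+01,
        9.24639433e-03,  9.49083333e-03,  8.51982890e-06]), 'tool_pos': array([0.19513371, 0.59318595, 0.3030703 ]), 'tool_rot': array([-3.13969612e+00,  8.65965702e-05,  2.82386181e+00]), 'wrist_force': array([ 0.1543819 , -0.18110695, -0.06442137]), 'wrist_torque': array([-0.00363878,  0.01258694,  0.07295927]), 'grip_force': 0.0, 'grip_width': 0.08555107567548705}
scene {'mtx': [[487.058, 0.0, 324.241], [0.0, 487.058, 235.515], [0.0, 0.0, 1.0]], 'eye': [1.129, -0.012, 0.675], 'rotation': [0.77, 0.001, 1.478]}
side {'mtx': [[560.581, 0.0, 311.105], [0.0, 560.581, 242.359], [0.0, 0.0, 1.0]], 'eye': [0.379, -0.557, 0.803], 'rotation': [0.713, -0.008, -0.282]}
wrist {'mtx': [[388.21, 0.0, 321.122], [0.0, 388.21, 244.79], [0.0, 0.0, 1.0]], 'eye': [0.126, 0.617, 0.372], 'rotation': [-0.289, 0.0, 1.254]}
```

```bash
sed -i "s/R=np.array(c\['rotation'\])/R=Rot.from_euler('xyz',c['rotation']).as_matrix()/; 1a from scipy.spatial.transform import Rotation as Rot" h.py; cat h.py | head -9
```

```text
import numpy as np, cv2
from scipy.spatial.transform import Rotation as Rot
from bench import bot, eyes
def snap(n,f):
    c=eyes.read_camera(n); cv2.imwrite(f'pics/{f}.png',cv2.cvtColor(c['color'],cv2.COLOR_RGB2BGR)); np.savez(f'pics/{f}.npz',**{k:np.array(c[k]) for k in c}); return c
def load(f): return dict(np.load(f'pics/{f}.npz'))
def ray(c,uv,z):
    K=np.array(c['mtx']);R=Rot.from_euler('xyz',c['rotation']).as_matrix();e=np.array(c['eye'])
    d=np.linalg.inv(K)@np.array([uv[0],uv[1],1.]); d=R@np.array([d[0],-d[1],-d[2]])
```

View pics/scene0.png

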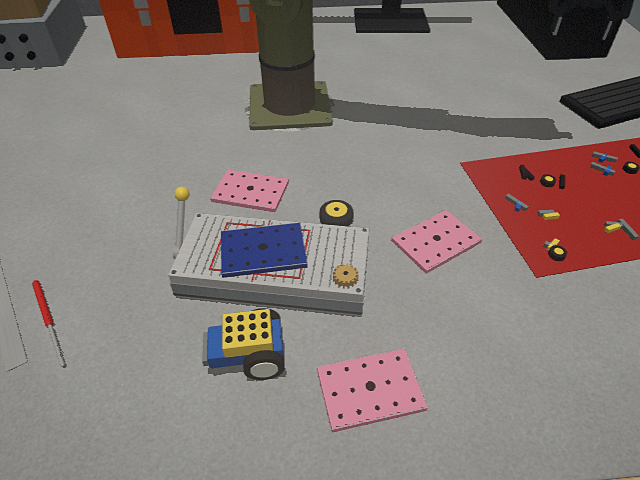

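View pics/side0.png

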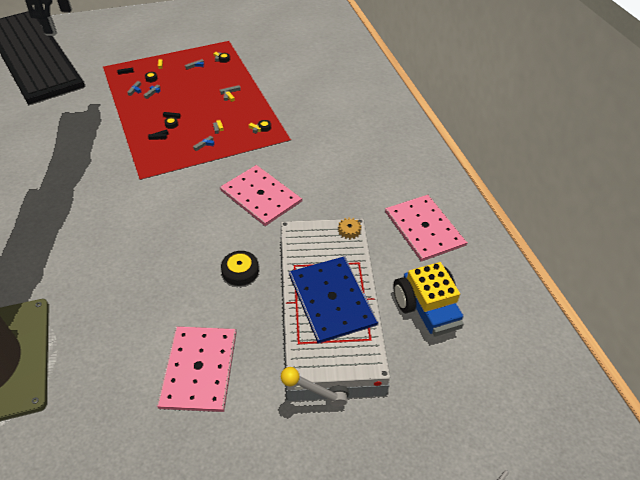

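```bash
python3 - <<'E'
from h import *
a=cv2.imread('pics/side0.png')[205:405,265:405]; b=cv2.imread('pics/scene0.png')[205:320,165:375]
a=cv2.resize(a,None,fx=3,fy=3,interpolation=2)
b=cv2.resize(b,None,fx=3.8,fy=3.8,interpolation=2)
cv2.imwrite('pics/cs.png',a);cv2.imwrite('pics/cb.png',b)
for n in('side','scene'):
    im=cv2.imread(f'pics/{n}0.png').astype(int);B,G,R=im[...,0],im[...,1],im[...,2]
    m=((B>1.8*R)&(B>1.6*G)&(B>60)).astype(np.uint8)
    k,l,st,ce=cv2.connectedComponentsWithStats(m)
    i=1+np.argmax(st[1:,4]);print(n,st[i],ce[i])
    for ii in np.argsort(-st[1:,4])[:3]+1: print(st[ii])
E
```

```text
side [ 290  257   88   84 4036] [332.65683845 298.01511397]
[ 290  257   88   84 4036]
[416 299  47  35 712]
[203 140  11   6  43]
scene [ 221  223   86   50 3114] [261.54463712 247.23185613]
[ 221  223   86   50 3114]
[207 326  39  42 597]
[271 319  12  33 268]
```

View pics/cs.png

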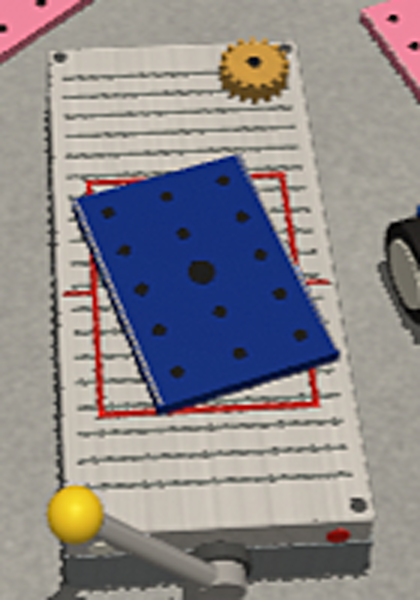

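View pics/cb.png

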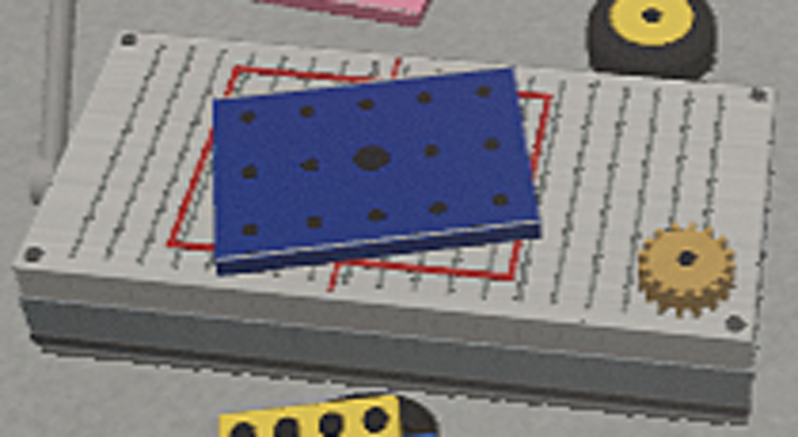

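```bash
cat >> h.py <<'E'
def fit(P2,Z):
    "P2: 4 xy points order (-,-),(-,+),(+,+),(+,-); half sizes Z -> cx,cy,yaw,scale"
    m=np.array([[-1,-1],[-1,1],[1,1],[1,-1]])*np.array(Z)
    P2=np.array(P2);c=P2.mean(0);H=m.T@(P2-c);t=np.arctan2(H[0,1]-H[1,0],H[0,0]+H[1,1])
    R=np.array([[np.cos(t),-np.sin(t)],[np.sin(t),np.cos(t)]]); r=(P2-c-(R@m.T).T)*1e3
    return c,t,r
E
python3 - <<'E'
from h import *
D={'side':(3,265,205,[(102,413),(90,183),(283,175),(317,403)],[(160,404),(77,199),(240,157),(338,353)]),
'scene':(3.8,165,205,[(235,68),(551,96),(513,277),(168,244)],[(215,100),(512,68),(540,223),(218,258)])}
for n,(f,x,y,o,p) in D.items():
    c=load(n+'0'); g=lambda L,z:[ray(c,(u/f+x-.4,v/f+y-.4),z)[:2] for u,v in L]
    r=fit(g(o,.06),(.054,.074)); q=fit(g(p,.07),(.05,.07)); print(n)
    for w in(r,q): print(np.round(w[0],4),round(np.degrees(w[1]),2),np.round(w[2],1).tolist())
    t=r[1]; e=np.array([[np.cos(t),np.sin(t)],[-np.sin(t),np.cos(t)]])@(q[0]-r[0]); print('off mm',e*1e3,np.degrees(q[1]-t))
    if n=='side': print('knob',ray(c,(76/3+265,515/3+205),.105),'gear',ray(c,(255/3+265,66/3+205),.074),'wheel',ray(c,(240,263),.028))
    else: print('knob',ray(c,(182,194),.105),'gear',ray(c,(687/3.8+165,260/3.8+205),.074),'wheel',ray(c,(337,210),.028),'car',ray(c,(247,330),.08))
E
```

```text
side
[ 0.559  -0.0677] -12.73 [[-0.8, -0.2], [-0.7, 0.7], [0.8, 0.3], [0.7, -0.7]]
[ 0.5618 -0.0663] 2.75 [[1.8, 1.7], [1.7, -0.8], [-2.1, -1.6], [-1.4, 0.8]]
off mm [2.46130509 1.98488417] 15.48441130644853
knob [ 0.4575072  -0.20286678  0.105     ] gear [0.63584922 0.06358125 0.074     ] wheel [0.43670275 0.07374217 0.028     ]
scene
[ 0.5558 -0.0679] -12.46 [[-1.3, -1.5], [-0.5, 2.1], [1.1, 1.4], [0.7, -2.1]]
[ 0.5605 -0.0645] 3.38 [[2.0, 1.1], [1.9, -1.6], [-1.2, -1.0], [-2.7, 1.5]]
off mm [3.78251067 4.32193566] 15.833458752748655
knob [ 0.45246147 -0.20334369  0.105     ] gear [0.63563507 0.06799467 0.074     ] wheel [0.43738894 0.07685151 0.028     ] car [ 0.73154209 -0.08662195  0.08      ]
```

The things that could pass for the plate are the blue steel plate at scene (263,248) and the blue car at (245,345). The pink plates at (250,190), (437,238) and (372,390) are look-alikes. The close crops show the blue plate lying inside the red outline on the chuck, so that is the one. It is turned about +15.6° relative to the outline and is about (3,3) mm off. I'll use both half-open fingers as a squaring bar.

>>> send_rows(moves=[{"fingers": 0, "travel": [0, 0, 0], "roll": -5.6}, {"fingers": 0, "travel": [-29.5, -28.3, 0], "roll": 0}, {"fingers": 0, "travel": [-29.5, -28.3, 0], "roll": 0}, {"fingers": 0, "travel": [-29.5, -28.3, 0], "roll": 0}, {"fingers": 0, "travel": [-29.5, -28.3, 0], "roll": 0}, {"fingers": 0, "travel": [-29.5, -28.3, 0], "roll": 0}, {"fingers": 0, "travel": [-29.5, -28.3, 0], "roll": 0}, {"fingers": 0, "travel": [-29.5, -28.3, 0], "roll": 0}, {"fingers": 0, "travel": [-29.5, -28.3, 0], "roll": 0}, {"fingers": 0, "travel": [-29.5, -28.3, 0], "roll": 0}])

```text
time: 1.4
tool_pos: [0.3994, 0.286, 0.3038]
tool_rot: [-3.141, -0.0, 2.922]
wrist_force: [0.1, 0.2, 0.1]
grip_width: 0.0423
grip_force: 0.0
```

>>> send_rows(moves=[{"fingers": 0, "travel": [-29.5, -28.3, 0], "roll": 0}, {"fingers": 0, "travel": [-29.5, -28.3, 0], "roll": 0}, {"fingers": 0, "travel": [-29.5, -28.3, 0], "roll": 0}, {"fingers": 0, "travel": [-29.5, -28.3, 0], "roll": 0}, {"fingers": 0, "travel": [-29.5, -28.3, 0], "roll": 0}, {"fingers": 0, "travel": [-29.5, -28.3, 0], "roll": 0}, {"fingers": 0, "travel": [-29.5, -28.3, 0], "roll": 0}, {"fingers": 0, "travel": [-29.5, -28.3, 0], "roll": 0}, {"fingers": 0, "travel": [-29.5, -28.3, 0], "roll": 0}, {"fingers": 0, "travel": [-29.5, -28.3, 0], "roll": 0}])

```text
time: 2.65
tool_pos: [0.6253, -0.0546, 0.3036]
tool_rot: [3.142, -0.001, 2.921]
wrist_force: [0.5, -0.4, -0.4]
grip_width: 0.0426
grip_force: 0.0
```

```bash
cat >> h.py <<'E'
MARK=np.array([.5575,-.068]);YAW=np.radians(-12.6)
XA=np.array([np.cos(YAW),np.sin(YAW)]);YA=np.array([-XA[1],XA[0]])
def rel():
    s=bot.get_state();p=np.array(s['tool_pos']);d=(p[:2]-MARK)*1e3
    print('t',s['time'],'rel x',round(d@XA,1),'y',round(d@YA,1),'z',round(p[2]*1e3,1),'yaw-chuck',round(np.degrees(s['tool_rot'][2]-YAW),2),'F',np.round([s['wrist_force'][:2]@XA,s['wrist_force'][:2]@YA,s['wrist_force'][2]],2),'w',round(s['grip_width'],4))
E
python3 -c "
from h import *
rel();snap('wrist','wrist1');snap('side','side1')"
```

```text
t 2.65 rel x 63.3 y 27.9 z 303.6 yaw-chuck 179.99 F [ 0.6  -0.29 -0.41] w 0.0426
```

View pics/wrist1.png

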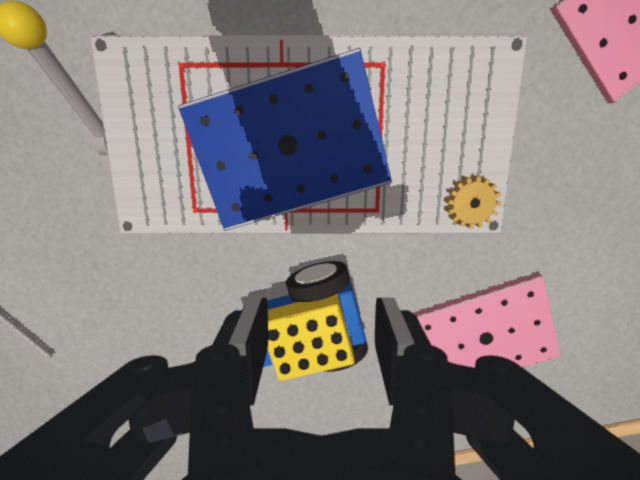

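```bash
python3 -c "
from h import *
rel()"
```

```text
t 2.75 rel x 65.5 y 23.2 z 303.1 yaw-chuck 179.53 F [-0.77 -1.26 -0.33] w 0.0426
```

```bash
cat >> h.py <<'E'
def meas(f,o,p):
    c=load(f);g=lambda L,z:[ray(c,a,z)[:2] for a in L]
    r=fit(g(o,.06),(.054,.074));q=fit(g(p,.07),(.05,.07))
    for w in(r,q): print(np.round(w[0],4),round(np.degrees(w[1]),2),np.round(w[2],1).tolist())
    t=r[1];e=np.array([[np.cos(t),np.sin(t)],[-np.sin(t),np.cos(t)]])@(q[0]-r[0]);print('off mm',np.round(e*1e3,2),'deg',np.degrees(q[1]-t))
E
python3 -c "
from h import *
rel()
meas('wrist1',[(181,65),(384,65),(378,210),(194,210)],[(180,106),(359,50),(390,181),(225,228)])
c=load('wrist1');print(c['eye'])
for uv in [(260,299),(237,340),(385,299),(413,340)]: print([ray(c,uv,z).round(3) for z in(.22,.24)])
"
```

```text
t 2.75 rel x 65.5 y 23.2 z 303.1 yaw-chuck 179.53 F [-0.77 -1.26 -0.33] w 0.0426
[ 0.5569 -0.0676] -12.6 [[-0.6, -0.8], [-0.3, 1.2], [0.7, 1.1], [0.2, -1.5]]
[ 0.5598 -0.0647] 3.47 [[1.8, 2.1], [2.1, -2.0], [-1.8, -2.1], [-2.1, 1.9]]
off mm [2.15 3.44] deg 16.066734843579127
[ 0.55454692 -0.03819866  0.37287182]
[array([ 0.617, -0.079,  0.22 ]), array([ 0.609, -0.073,  0.24 ])]
[array([ 0.634, -0.094,  0.22 ]), array([ 0.623, -0.087,  0.24 ])]
[array([ 0.629, -0.026,  0.22 ]), array([ 0.619, -0.028,  0.24 ])]
[array([ 0.651, -0.018,  0.22 ]), array([ 0.638, -0.02 ,  0.24 ])]
```

>>> send_rows(moves=[{"fingers": 0, "travel": [-10, 0, 20], "roll": 0}, {"fingers": 0, "travel": [0, 0, 20], "roll": 0}, {"fingers": 0, "travel": [0, 0, 20], "roll": 0}, {"fingers": 0, "travel": [0, 0, 20], "roll": 0}, {"fingers": 0, "travel": [0, 0, 0], "roll": 0}])

```text
time: 3.38
tool_pos: [0.6331, -0.054, 0.2211]
tool_rot: [-3.141, -0.006, 2.924]
wrist_force: [0.0, 0.0, 0.3]
grip_width: 0.0429
grip_force: 0.0
```

```bash
python3 -c "
from h import *
rel()"
```

```text
t 3.375 rel x 70.7 y 30.1 z 221.1 yaw-chuck 180.13 F [0.02 0.04 0.25] w 0.0429
```

>>> send_rows(moves=[{"fingers": 0, "travel": [12.5, -35.5, 0], "roll": 0}, {"fingers": 0, "travel": [12.5, -35.5, 0], "roll": 0}, {"fingers": 0, "travel": [12.5, -35.5, 0], "roll": 0}, {"fingers": 0, "travel": [12.5, -35.5, 20], "roll": 0}, {"fingers": 0, "travel": [0, 0, 25], "roll": 0}, {"fingers": 0, "travel": [0, 0, 25], "roll": 0}, {"fingers": 0, "travel": [0, 0, 5], "roll": 0}, {"fingers": 0, "travel": [0, 0, 2], "roll": 0}, {"fingers": 0, "travel": [0, 0, 2], "roll": 0}])

```text
time: 4.5
tool_pos: [0.5556, -0.183, 0.1458]
tool_rot: [3.141, 0.002, 2.922]
wrist_force: [-0.1, 0.7, 1.1]
grip_width: 0.0429
grip_force: 0.0
```

>>> send_rows(moves=[{"fingers": 0, "travel": [0, 0, 2], "roll": 0}, {"fingers": 0, "travel": [0, 0, 2], "roll": 0}, {"fingers": 0, "travel": [0, 0, 1], "roll": 0}, {"fingers": 0, "travel": [0, 0, 0], "roll": 0}])

```text
time: 5.0
tool_pos: [0.5548, -0.1832, 0.1398]
tool_rot: [3.142, -0.0, 2.921]
wrist_force: [0.4, -0.5, -0.1]
grip_width: 0.0425
grip_force: 0.0
```

>>> send_rows(moves=[{"fingers": 0, "travel": [0, 0, 1], "roll": 0}, {"fingers": 0, "travel": [0, 0, 1], "roll": 0}, {"fingers": 0, "travel": [0, 0, 1], "roll": 0}, {"fingers": 0, "travel": [0, 0, 0], "roll": 0}])

```text
time: 5.5
tool_pos: [0.5548, -0.1832, 0.1368]
tool_rot: [3.142, -0.0, 2.922]
wrist_force: [-1.2, -0.4, 0.5]
grip_width: 0.0429
grip_force: 0.0
```

>>> send_rows(moves=[{"fingers": 0, "travel": [0, 0, 1], "roll": 0}, {"fingers": 0, "travel": [0, 0, 1], "roll": 0}, {"fingers": 0, "travel": [0, 0, 1], "roll": 0}, {"fingers": 0, "travel": [0, 0, 0], "roll": 0}])

```text
time: 6.0
tool_pos: [0.5548, -0.1832, 0.1337]
tool_rot: [3.142, -0.0, 2.922]
wrist_force: [0.3, -0.8, 0.5]
grip_width: 0.0429
grip_force: 0.0
```

>>> send_rows(moves=[{"fingers": 0, "travel": [0, 0, 1], "roll": 0}, {"fingers": 0, "travel": [0, 0, 1], "roll": 0}, {"fingers": 0, "travel": [0, 0, 1], "roll": 0}, {"fingers": 0, "travel": [0, 0, 0], "roll": 0}])

```text
time: 6.5
tool_pos: [0.5549, -0.1831, 0.1309]
tool_rot: [3.141, 0.0, 2.922]
wrist_force: [0.1, 0.7, -0.1]
grip_width: 0.0427
grip_force: 0.4
```

>>> send_rows(moves=[{"fingers": 0, "travel": [0, 0, 1], "roll": 0}, {"fingers": 0, "travel": [0, 0, 1], "roll": 0}, {"fingers": 0, "travel": [0, 0, 0], "roll": 0}])

```text
time: 6.88
tool_pos: [0.5549, -0.1831, 0.1308]
tool_rot: [-3.141, 0.001, 2.921]
wrist_force: [-4.0, 1.1, 17.7]
grip_width: 0.0428
grip_force: 8.4
```

>>> send_rows(moves=[{"fingers": 0, "travel": [0, 0, 1], "roll": 0}, {"fingers": 0, "travel": [0, 0, 1], "roll": 0}, {"fingers": 0, "travel": [0, 0, 0], "roll": 0}])

```text
time: 7.25
tool_pos: [0.5549, -0.1831, 0.1307]
tool_rot: [-3.14, 0.001, 2.921]
wrist_force: [-8.3, 2.3, 31.9]
grip_width: 0.0427
grip_force: 16.3
```

```bash
python3 -c "
from h import *
c=load('wrist1')
for uv in [(290,285),(318,262),(345,268),(348,295),(265,305),(355,292)]:
  for z in (.03,.06): d=(ray(c,uv,z)[:2]-MARK)*1e3; print(uv,z,(d@XA).round(),(d@YA).round())
c=load('scene0')
for uv in [(244,376),(284,366),(265,380),(265,340)]: d=(ray(c,uv,.0)[:2]-MARK)*1e3; print(uv,(d@XA).round(),(d@YA).round())
"
```

```text
(290, 285) 0.03 132.0 -1.0
(290, 285) 0.06 120.0 2.0
(318, 262) 0.03 109.0 26.0
(318, 262) 0.06 99.0 26.0
(345, 268) 0.03 115.0 51.0
(345, 268) 0.06 104.0 49.0
(348, 295) 0.03 143.0 55.0
(348, 295) 0.06 129.0 52.0
(265, 305) 0.03 153.0 -25.0
(265, 305) 0.06 139.0 -20.0
(355, 292) 0.03 139.0 61.0
(355, 292) 0.06 126.0 59.0
(244, 376) 204.0 13.0
(284, 366) 180.0 70.0
(265, 380) 207.0 46.0
(265, 340) 139.0 31.0
```

>>> send_rows(moves=[{"fingers": 0, "travel": [0, 0, -14], "roll": 0}, {"fingers": 0, "travel": [0, 0, -20], "roll": 0}, {"fingers": 0, "travel": [0, 0, 0], "roll": 0}])

```text
time: 7.62
tool_pos: [0.5558, -0.1834, 0.162]
tool_rot: [3.141, 0.003, 2.921]
wrist_force: [1.0, -0.7, -1.1]
grip_width: 0.0427
grip_force: 0.0
```

>>> send_rows(moves=[{"fingers": 0, "travel": [-33, 29, 0], "roll": 0}, {"fingers": 0, "travel": [-33, 29, 0], "roll": 0}, {"fingers": 0, "travel": [0, 29, 0], "roll": 0}, {"fingers": 0, "travel": [0, 0, 0], "roll": 0}, {"fingers": 0, "travel": [0, 0, 13], "roll": 0}, {"fingers": 0, "travel": [0, 0, 12], "roll": 0}, {"fingers": 0, "travel": [0, 0, 0], "roll": 0}])

```text
time: 8.5
tool_pos: [0.6368, -0.1138, 0.134]
tool_rot: [-3.141, -0.004, 2.92]
wrist_force: [-0.1, -0.4, -0.6]
grip_width: 0.0424
grip_force: 0.0
```

```bash
python3 -c "
from h import *
rel()"
```

```text
t 8.5 rel x 87.4 y -27.4 z 134.0 yaw-chuck 179.91 F [-0.04 -0.45 -0.63] w 0.0424
```

>>> send_rows(moves=[{"fingers": 0, "travel": [2, 0, -2], "roll": 0}, {"fingers": 0, "travel": [1.5, 0, 0], "roll": 0}, {"fingers": 0, "travel": [1.5, 0, 0], "roll": 0}, {"fingers": 0, "travel": [1.5, 0, 0], "roll": 0}, {"fingers": 0, "travel": [1.5, 0, 0], "roll": 0}, {"fingers": 0, "travel": [1.5, 0, 0], "roll": 0}])

```text
time: 9.25
tool_pos: [0.6292, -0.1106, 0.138]
tool_rot: [3.141, 0.001, 2.922]
wrist_force: [0.9, -0.4, -0.4]
grip_width: 0.0427
grip_force: 0.5
```

>>> send_rows(moves=[{"fingers": 0, "travel": [1.5, 0, 0], "roll": 0}, {"fingers": 0, "travel": [1.5, 0, 0], "roll": 0}, {"fingers": 0, "travel": [1.5, 0, 0], "roll": 0}])

```text
time: 9.62
tool_pos: [0.626, -0.1103, 0.1385]
tool_rot: [-3.142, 0.004, 2.921]
wrist_force: [4.9, -2.7, 1.2]
grip_width: 0.0424
grip_force: 2.2
```

```bash
python3 -c "
from h import *
rel();snap('side','side2')
im=cv2.imread('pics/side2.png')[205:405,265:465];cv2.imwrite('pics/s2.png',cv2.resize(im,None,fx=3,fy=3,interpolation=2))"
```

```text
t 9.625 rel x 76.1 y -26.3 z 138.5 yaw-chuck 179.99 F [ 5.35 -1.6   1.2 ] w 0.0424
```

>>> send_rows(moves=[{"fingers": 0, "travel": [1.5, 0, 0.5], "roll": 0}, {"fingers": 0, "travel": [1.5, 0, 0.5], "roll": 0}, {"fingers": 0, "travel": [1.5, 0, 0.5], "roll": 0}])

```text
time: 10.05
tool_pos: [0.6229, -0.1105, 0.1378]
tool_rot: [-3.141, 0.007, 2.921]
wrist_force: [6.5, -4.9, 4.2]
grip_width: 0.0429
grip_force: 4.4
```

>>> send_rows(moves=[{"fingers": 0, "travel": [1.5, 0, 0.5], "roll": 0}, {"fingers": 0, "travel": [1.5, 0, 0], "roll": 0}, {"fingers": 0, "travel": [1.5, 0, 0], "roll": 0}])

```text
time: 10.42
tool_pos: [0.619, -0.1103, 0.1377]
tool_rot: [-3.14, 0.009, 2.92]
wrist_force: [7.4, -6.3, 5.1]
grip_width: 0.0427
grip_force: 4.7
```

```bash
python3 -c "
from h import *
rel()"
```

```text
t 10.425 rel x 69.3 y -27.9 z 137.7 yaw-chuck 179.93 F [ 8.56 -4.53  5.14] w 0.0427
```

>>> send_rows(moves=[{"fingers": 0, "travel": [-3, 0, -1], "roll": 0}, {"fingers": 0, "travel": [-5, 0, 0], "roll": 0}, {"fingers": 0, "travel": [0, 0, -30], "roll": 0}, {"fingers": 0, "travel": [0, 25, -30], "roll": 0}, {"fingers": 0, "travel": [0, 0, 0], "roll": 0}, {"fingers": 0, "travel": [0, 0, 0], "roll": 0}])

```text
time: 11.18
tool_pos: [0.6276, -0.085, 0.1956]
tool_rot: [-3.141, -0.004, 2.922]
wrist_force: [-0.7, -0.8, 0.4]
grip_width: 0.0426
grip_force: 0.0
```

```bash
python3 -c "
from h import *
rel();snap('wrist','wrist2')"
```

```text
t 11.175 rel x 72.1 y -1.3 z 195.6 yaw-chuck 180.02 F [-0.47 -0.94  0.41] w 0.0426
```

View pics/wrist2.png

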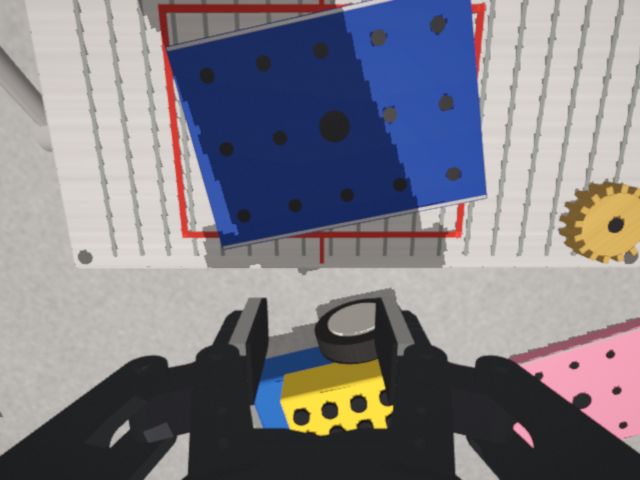

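```bash
cat >> h.py <<'E'
def meas2(f,o,cen,e0,e1,z=.07):
    c=load(f);r=fit([ray(c,a,.06)[:2] for a in o],(.054,.074))
    q=ray(c,cen,z)[:2];d=(ray(c,e1,z)-ray(c,e0,z))[:2];t=r[1]
    M=np.array([[np.cos(t),np.sin(t)],[-np.sin(t),np.cos(t)]]);d=M@d
    print('mark',np.round(r[0],4),np.degrees(t).round(2),np.round(r[2],1).tolist());print('off',(M@(q-r[0])*1e3).round(2),'deg',np.degrees(np.arctan2(-d[0],d[1])).round(2),'len',np.hypot(*d).round(4))
E
python3 -c "
from h import *
meas2('wrist2',[(162,9),(483,9),(459,235),(185,235)],(335,126),(222,247),(486,195))
meas2('wrist1',[(181,65),(384,65),(378,210),(194,210)],(287.5,145),(225,228),(390,181))
"
```

```text
mark [ 0.5572 -0.068 ] -12.56 [[-0.8, -0.8], [-0.4, 1.2], [0.8, 0.7], [0.4, -1.1]]
off [-2.23  6.09] deg 11.48 len 0.138
mark [ 0.5569 -0.0676] -12.6 [[-0.6, -0.8], [-0.3, 1.2], [0.7, 1.1], [0.2, -1.5]]
off [2.49 3.19] deg 16.06 len 0.136
```

>>> send_rows(moves=[{"fingers": 0, "travel": [40, 10, 0], "roll": 0}, {"fingers": 0, "travel": [40, 10, 0], "roll": 0}, {"fingers": 0, "travel": [40, 10, 0], "roll": 0}, {"fingers": 0, "travel": [35, 9, 0], "roll": 0}, {"fingers": 0, "travel": [0, 0, 20], "roll": 0}, {"fingers": 0, "travel": [0, 0, 20], "roll": 0}, {"fingers": 0, "travel": [0, 0, 15], "roll": 0}, {"fingers": 0, "travel": [0, 0, 2], "roll": 0}, {"fingers": 0, "travel": [0, 0, 0], "roll": 0}])

```text
time: 12.35
tool_pos: [0.4859, -0.0136, 0.1396]
tool_rot: [-3.141, -0.001, 2.921]
wrist_force: [0.3, 0.0, -0.2]
grip_width: 0.0432
grip_force: 0.0
```

```bash
python3 -c "
from h import *
rel()"
```

```text
t 12.35 rel x -81.7 y 37.5 z 139.6 yaw-chuck 179.95 F [ 0.33  0.09 -0.21] w 0.0432
```

>>> send_rows(moves=[{"fingers": 0, "travel": [0, 0, 4], "roll": 0}, {"fingers": 0, "travel": [-2, 0, 0], "roll": 0}, {"fingers": 0, "travel": [-2, 0, 0], "roll": 0}, {"fingers": 0, "travel": [-1.5, 0, 0], "roll": 0}, {"fingers": 0, "travel": [-1.5, 0, 0], "roll": 0}, {"fingers": 0, "travel": [-1.5, 0, 0], "roll": 0}, {"fingers": 0, "travel": [-1.5, 0, 0], "roll": 0}])

```text
time: 13.22
tool_pos: [0.494, -0.0146, 0.1356]
tool_rot: [-3.141, -0.005, 2.923]
wrist_force: [-6.0, 3.1, 3.6]
grip_width: 0.0429
grip_force: 3.0
```

>>> send_rows(moves=[{"fingers": 0, "travel": [-1.5, 0, 0], "roll": 0}, {"fingers": 0, "travel": [-1.5, 0, 0], "roll": 0}, {"fingers": 0, "travel": [-1.5, 0, 0], "roll": 0}])

```text
time: 13.6
tool_pos: [0.4985, -0.0145, 0.1356]
tool_rot: [3.141, -0.004, 2.924]
wrist_force: [-5.3, 4.4, 2.6]
grip_width: 0.0429
grip_force: 3.2
```

>>> send_rows(moves=[{"fingers": 0, "travel": [-1.5, 0, 0], "roll": 0}, {"fingers": 0, "travel": [-1.5, 0, 0], "roll": 0}, {"fingers": 0, "travel": [-1.5, 0, 0], "roll": 0}, {"fingers": 0, "travel": [-1.5, 0, 0], "roll": 0}, {"fingers": 0, "travel": [-1.5, 0, 0], "roll": 0}])

```text
time: 14.22
tool_pos: [0.5062, -0.0157, 0.1357]
tool_rot: [3.14, -0.004, 2.925]
wrist_force: [-5.2, 4.5, 2.0]
grip_width: 0.0426
grip_force: 2.9
```

>>> send_rows(moves=[{"fingers": 0, "travel": [4, 0, 0], "roll": 0}, {"fingers": 0, "travel": [6, 0, -5], "roll": 0}, {"fingers": 0, "travel": [0, 0, -30], "roll": 0}, {"fingers": 0, "travel": [-40, -15, -30], "roll": 0}, {"fingers": 0, "travel": [-40, -15, 0], "roll": 0}, {"fingers": 0, "travel": [-40, -15, 0], "roll": 0}, {"fingers": 0, "travel": [-40, -15, 0], "roll": 0}, {"fingers": 0, "travel": [0, 0, 0], "roll": 0}, {"fingers": 0, "travel": [0, 0, 0], "roll": 0}])

```text
time: 15.35
tool_pos: [0.6402, -0.109, 0.2007]
tool_rot: [-3.142, -0.001, 2.921]
wrist_force: [-1.0, -0.3, 0.7]
grip_width: 0.0427
grip_force: 0.0
```

```bash
python3 -c "
from h import *
rel();snap('wrist','wrist3')"
```

```text
t 15.35 rel x 89.7 y -22.0 z 200.7 yaw-chuck 179.98 F [-0.9  -0.53  0.75] w 0.0427
```

View pics/wrist3.png

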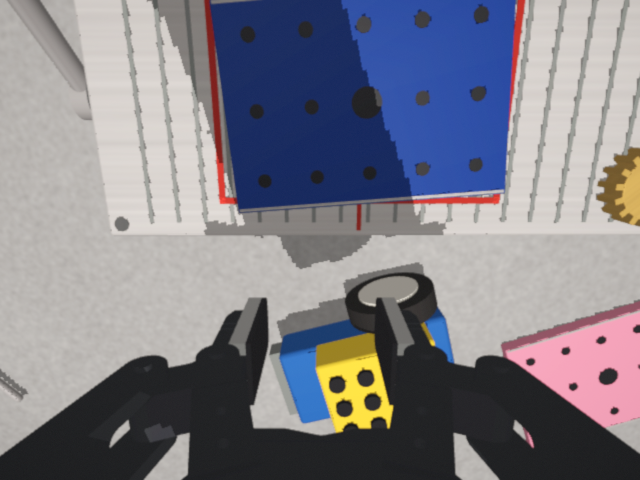

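```bash
cat >> h.py <<'E'
def auto(f):
    c=load(f);im=c['color'].astype(int);R,G,B=im[...,0],im[...,1],im[...,2]
    m=((B>1.7*R)&(B>1.4*G)&(B>40)).astype(np.uint8);k,l,st,ce=cv2.connectedComponentsWithStats(m);i=1+np.argmax(st[1:,4])
    m=cv2.morphologyEx((l==i).astype(np.uint8),cv2.MORPH_CLOSE,np.ones((25,25)))
    ct=cv2.findContours(m,0,1)[0];ct=max(ct,key=cv2.contourArea)[:,0]
    P=np.array([(lambda d:(d@XA,d@YA))((ray(c,a,.07)[:2]-MARK)*1e3) for a in ct],np.float32)
    print(f,'plate',[np.round(v,2) for v in cv2.minAreaRect(P)])
    h=((R>110)&(R>2.2*G)&(R>2.2*B)).astype(np.uint8);ys,xs=np.nonzero(h)
    Q=np.array([(lambda d:(d@XA,d@YA))((ray(c,a,.06)[:2]-MARK)*1e3) for a in zip(xs,ys)])
    for n,s,ax in(('x-',-54,0),('x+',54,0),('y-',-74,1),('y+',74,1)):
        q=Q[(abs(Q[:,ax]-s)<5)&(abs(Q[:,1-ax])<(60 if ax==0 else 45))]
        if len(q)>20: print('  red',n,len(q),np.round(np.median(q[:,ax]),2),'slope deg',np.degrees(np.polyfit(q[:,1-ax],q[:,ax],1)[0]).round(2))
E
python3 -c "
from h import *
for f in('wrist1','wrist2','wrist3'): auto(f)
c=load('wrist3')
for uv in[(222,202),(498,202)]: d=(ray(c,uv,.06)[:2]-MARK)*1e3;print(d@XA,d@YA)
for uv in[(366,102),(238,211),(505,190)]: d=(ray(c,uv,.07)[:2]-MARK)*1e3;print(d@XA,d@YA)
"
```

```text
wrist1 plate [array([1.7 , 3.34]), array([ 94.39, 138.34]), np.float64(16.25)]
  red x- 227 -55.71 slope deg -0.29
  red x+ 21 53.78 slope deg -0.22
  red y- 298 -74.98 slope deg 0.13
  red y+ 178 74.27 slope deg 0.36
wrist2 plate [array([-4.75,  5.27]), array([ 99.16, 138.65]), np.float64(11.55)]
  red x- 976 -55.38 slope deg -0.61
  red x+ 690 53.73 slope deg -0.47
  red y- 1031 -75.2 slope deg 0.2
  red y+ 229 74.33 slope deg -0.05
wrist3 plate [array([3.45, 0.62]), array([ 96.11, 138.3 ]), np.float64(4.35)]
  red x+ 275 54.32 slope deg -3.14
  red y- 1009 -75.28 slope deg 0.32
  red y+ 446 74.34 slope deg 1.73
54.92015628442839 -75.30554292216395
54.8588927150145 75.56951747683412
4.129641738739161 0.5593593249092653
57.87592687839514 -64.70426901928191
46.80157717461059 73.75335616575889
```

>>> send_rows(moves=[{"fingers": 0, "travel": [9, 0, 20], "roll": 0}, {"fingers": 0, "travel": [0, 0, 20], "roll": 0}, {"fingers": 0, "travel": [0, 0, 15], "roll": 0}, {"fingers": 0, "travel": [0, 0, 8], "roll": 0}, {"fingers": 0, "travel": [0, 0, 0], "roll": 0}, {"fingers": 0, "travel": [0, 0, 0], "roll": 0}])

```text
time: 16.15
tool_pos: [0.6328, -0.1073, 0.1383]
tool_rot: [3.141, 0.001, 2.921]
wrist_force: [0.6, 0.4, -0.4]
grip_width: 0.0429
grip_force: 0.0
```

```bash
python3 -c "
from h import *
rel()"
```

```text
t 16.15 rel x 82.1 y -21.9 z 138.3 yaw-chuck 179.99 F [ 0.46  0.53 -0.4 ] w 0.0429
```

>>> send_rows(moves=[{"fingers": 0, "travel": [2.5, 0, 2.5], "roll": 0}, {"fingers": 0, "travel": [2.5, 0, 0], "roll": 0}, {"fingers": 0, "travel": [2.5, 0, 0], "roll": 0}, {"fingers": 0, "travel": [1.5, 0, 0], "roll": 0}, {"fingers": 0, "travel": [1.5, 0, 0], "roll": 0}, {"fingers": 0, "travel": [1.5, 0, 0], "roll": 0}, {"fingers": 0, "travel": [1.5, 0, 0], "roll": 0}, {"fingers": 0, "travel": [1.5, 0, 0], "roll": 0}, {"fingers": 0, "travel": [1.5, 0, 0], "roll": 0}])

```text
time: 17.27
tool_pos: [0.617, -0.1047, 0.1356]
tool_rot: [-3.141, 0.002, 2.921]
wrist_force: [2.9, -3.1, -0.7]
grip_width: 0.0428
grip_force: 1.9
```

>>> send_rows(moves=[{"fingers": 0, "travel": [1.5, 0, 0], "roll": 0}, {"fingers": 0, "travel": [1.5, 0, 0], "roll": 0}])

```text
time: 17.52
tool_pos: [0.6136, -0.1041, 0.1356]
tool_rot: [-3.14, 0.001, 2.921]
wrist_force: [3.0, -3.7, -0.6]
grip_width: 0.0426
grip_force: 2.0
```

```bash
python3 -c "
from h import *
rel()"
```

```text
t 17.525 rel x 62.6 y -23.0 z 135.6 yaw-chuck 179.95 F [ 3.74 -2.97 -0.56] w 0.0426
```

>>> send_rows(moves=[{"fingers": 0, "travel": [1.2, 0, 0], "roll": 0}, {"fingers": 0, "travel": [1.2, 0, 0], "roll": 0}, {"fingers": 0, "travel": [0, 0, 0], "roll": 0}])

```text
time: 17.9
tool_pos: [0.6109, -0.1032, 0.1355]
tool_rot: [-3.141, 0.0, 2.921]
wrist_force: [1.8, -3.2, -0.7]
grip_width: 0.0426
grip_force: 1.8
```

```bash
python3 -c "
from h import *
rel()"
```

```text
t 17.9 rel x 59.8 y -22.7 z 135.5 yaw-chuck 179.96 F [ 2.41 -2.72 -0.73] w 0.0426
```

>>> send_rows(moves=[{"fingers": 0, "travel": [-4, 0, 0], "roll": 0}, {"fingers": 0, "travel": [-5, 0, -5], "roll": 0}, {"fingers": 0, "travel": [0, 10, -40], "roll": 0}, {"fingers": 0, "travel": [0, 10, -40], "roll": 0}, {"fingers": 0, "travel": [0, 0, 0], "roll": 0}, {"fingers": 0, "travel": [0, 0, 0], "roll": 0}])

```text
time: 18.65
tool_pos: [0.6235, -0.0847, 0.22]
tool_rot: [-3.142, -0.002, 2.922]
wrist_force: [-0.6, -0.5, -0.8]
grip_width: 0.0427
grip_force: 0.0
```

```bash
python3 -c "
from h import *
rel();snap('wrist','wrist4');auto('wrist4')"
```

```text
t 18.65 rel x 68.0 y -1.9 z 220.0 yaw-chuck 180.01 F [-0.49 -0.58 -0.77] w 0.0427
wrist4 plate [array([-1.44,  3.05]), array([ 94.72, 138.28]), np.float64(0.3)]
  red x- 1426 -55.37 slope deg -0.03
  red x+ 1003 53.91 slope deg -0.05
  red y- 826 -75.11 slope deg 0.06
```

View pics/wrist4.png

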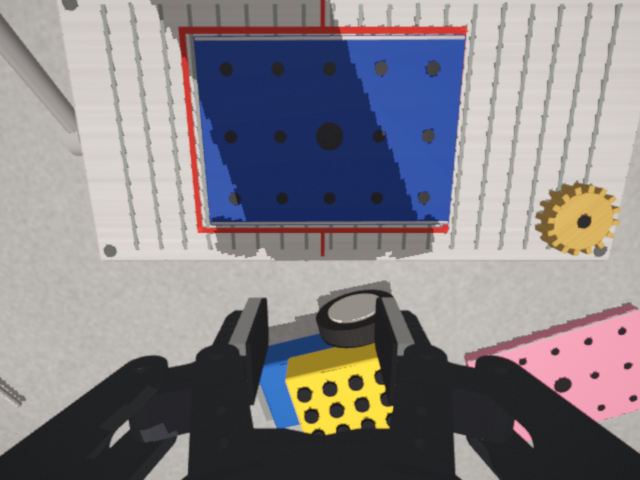

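>>> send_rows(moves=[{"fingers": 1, "travel": [23, 34, 0], "roll": 0}, {"fingers": 1, "travel": [23, 34, 0], "roll": 0}, {"fingers": 1, "travel": [23, 34, 0], "roll": 0}, {"fingers": 1, "travel": [0, 0, 20], "roll": 0}, {"fingers": 1, "travel": [0, 0, 20], "roll": 0}, {"fingers": 1, "travel": [0, 0, 20], "roll": 0}, {"fingers": 1, "travel": [0, 0, 20], "roll": 0}, {"fingers": 1, "travel": [0, 0, 0], "roll": 0}, {"fingers": 1, "travel": [0, 0, 0], "roll": 0}])

```text
time: 19.82
tool_pos: [0.5789, 0.0296, 0.1403]
tool_rot: [-3.142, -0.001, 2.921]
wrist_force: [-0.4, 0.2, -1.0]
grip_width: -0.0
grip_force: 0.0
```

```bash
python3 -c "
from h import *
rel();c=load('wrist4')
for uv,z in[((329.5,136),.07),((181,29),.06),((466,29),.06),((448,230),.06),((201,230),.06)]: d=(ray(c,uv,z)[:2]-MARK)*1e3;print(d@XA,d@YA)"
```

```text
t 19.825 rel x -0.4 y 99.9 z 140.3 yaw-chuck 179.98 F [-0.44  0.07 -0.95] w -0.0
-1.4016369218742193 3.369460001942786
-55.681647178130845 -75.35816764252857
-55.88073814139179 75.4586047354744
53.84636751194852 76.22140800606864
53.96265496787599 -74.28775560227972
```

>>> send_rows(moves=[{"fingers": 1, "travel": [0, -2.5, 3], "roll": 0}, {"fingers": 1, "travel": [0, -2.5, 0], "roll": 0}, {"fingers": 1, "travel": [0, -2, 0], "roll": 0}, {"fingers": 1, "travel": [0, -1, 0], "roll": 0}, {"fingers": 1, "travel": [0, -1, 0], "roll": 0}, {"fingers": 1, "travel": [0, -1, 0], "roll": 0}])

```text
time: 20.58
tool_pos: [0.5768, 0.0199, 0.1374]
tool_rot: [3.141, 0.0, 2.922]
wrist_force: [-0.3, 0.7, 0.3]
grip_width: -0.0003
grip_force: 0.0
```

>>> send_rows(moves=[{"fingers": 1, "travel": [0, -1, 0], "roll": 0}, {"fingers": 1, "travel": [0, -1, 0], "roll": 0}])

```text
time: 20.82
tool_pos: [0.5764, 0.018, 0.1374]
tool_rot: [3.142, -0.0, 2.922]
wrist_force: [-0.3, 0.2, -0.2]
grip_width: -0.0001
grip_force: 0.0
```

```bash
python3 -c "
from h import *
rel()"
```

```text
t 20.825 rel x -0.3 y 88.0 z 137.4 yaw-chuck 180.0 F [-0.38  0.12 -0.17] w -0.0001
```

>>> send_rows(moves=[{"fingers": 1, "travel": [0, -1, 0], "roll": 0}, {"fingers": 1, "travel": [0, -1, 0], "roll": 0}])

```text
time: 21.08
tool_pos: [0.5759, 0.016, 0.1374]
tool_rot: [3.142, -0.0, 2.922]
wrist_force: [-0.9, -0.5, 1.0]
grip_width: 0.0002
grip_force: 0.0
```

>>> send_rows(moves=[{"fingers": 1, "travel": [0, -1, 0], "roll": 0}, {"fingers": 1, "travel": [0, -1, 0], "roll": 0}])

```text
time: 21.32
tool_pos: [0.5755, 0.014, 0.1374]
tool_rot: [3.142, -0.0, 2.922]
wrist_force: [0.2, -0.2, 0.4]
grip_width: 0.0001
grip_force: 0.0
```

```bash
python3 -c "
from h import *
rel()"
```

```text
t 21.325 rel x -0.3 y 84.0 z 137.4 yaw-chuck 179.99 F [ 0.22 -0.12  0.41] w 0.0001
```

>>> send_rows(moves=[{"fingers": 1, "travel": [0, -1, 0], "roll": 0}, {"fingers": 1, "travel": [0, -1, 0], "roll": 0}, {"fingers": 1, "travel": [0, 0, 0], "roll": 0}])

```text
time: 21.7
tool_pos: [0.5751, 0.012, 0.1374]
tool_rot: [-3.142, -0.0, 2.921]
wrist_force: [1.1, 1.2, 0.8]
grip_width: -0.0
grip_force: 0.0
```

>>> send_rows(moves=[{"fingers": 1, "travel": [0, -1, 0], "roll": 0}, {"fingers": 1, "travel": [0, -1, 0], "roll": 0}])

```text
time: 21.95
tool_pos: [0.5746, 0.0101, 0.1374]
tool_rot: [3.142, -0.0, 2.922]
wrist_force: [-0.1, -0.1, -0.5]
grip_width: -0.0002
grip_force: 0.0
```

```bash
python3 -c "
from h import *
rel()"
```

```text
t 21.95 rel x -0.3 y 80.0 z 137.4 yaw-chuck 180.0 F [-0.09 -0.15 -0.52] w -0.0002
```

>>> send_rows(moves=[{"fingers": 1, "travel": [0, -1, 0], "roll": 0}, {"fingers": 1, "travel": [0, -1, 0], "roll": 0}])

```text
time: 22.2
tool_pos: [0.5744, 0.009, 0.1374]
tool_rot: [3.14, 0.0, 2.922]
wrist_force: [0.2, 3.2, -0.1]
grip_width: 0.0002
grip_force: 1.3
```

```bash
python3 -c "
from h import *
rel();snap('side','side5');snap('wrist','wrist5')
a=cv2.imread('pics/side5.png')[190:340,250:400];b=cv2.imread('pics/wrist5.png')
cv2.imwrite('pics/v5.png',np.hstack([cv2.resize(a,(400,400),interpolation=2),cv2.resize(b[180:480,170:470],(400,400),interpolation=2)]))"
```

```text
t 22.2 rel x -0.3 y 78.8 z 137.4 yaw-chuck 180.02 F [-0.46  3.18 -0.1 ] w 0.0002
```

View pics/v5.png

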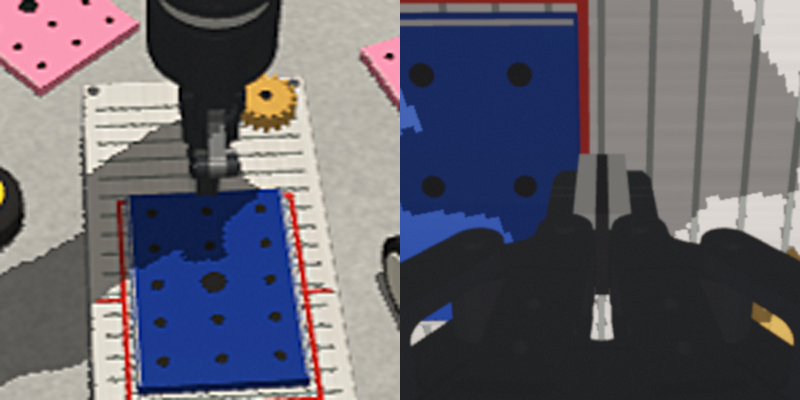

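The plate is now square, with the finger just touching its +y edge. I'll push about 3 mm.

>>> send_rows(moves=[{"fingers": 1, "travel": [0, -1, 0], "roll": 0}, {"fingers": 1, "travel": [0, -1, 0], "roll": 0}])

```text
time: 22.55
tool_pos: [0.5743, 0.008, 0.1375]
tool_rot: [3.139, 0.001, 2.923]
wrist_force: [0.8, 4.7, -1.4]
grip_width: -0.0001
grip_force: 2.6
```

```bash
python3 -c "
from h import *
rel()"
```

```text
t 22.55 rel x -0.1 y 77.8 z 137.5 yaw-chuck 180.07 F [-0.27  4.79 -1.41] w -0.0001
```

>>> send_rows(moves=[{"fingers": 1, "travel": [0, -1, 0], "roll": 0}, {"fingers": 1, "travel": [0, -0.8, 0], "roll": 0}])

```text
time: 22.8
tool_pos: [0.574, 0.0061, 0.1375]
tool_rot: [3.139, 0.001, 2.923]
wrist_force: [1.9, 5.7, -0.3]
grip_width: -0.0002
grip_force: 2.5
```

```bash
python3 -c "
from h import *
rel()"
```

```text
t 22.8 rel x -0.0 y 75.9 z 137.5 yaw-chuck 180.06 F [ 0.56  6.01 -0.26] w -0.0002
```

>>> send_rows(moves=[{"fingers": 1, "travel": [0, 4, 0], "roll": 0}, {"fingers": 1, "travel": [0, 8, -5], "roll": 0}, {"fingers": 1, "travel": [0, 0, -40], "roll": 0}, {"fingers": 1, "travel": [-22, -26, -40], "roll": 0}, {"fingers": 1, "travel": [-22, -30, 0], "roll": 0}, {"fingers": 1, "travel": [-24, -30, 0], "roll": 0}, {"fingers": 1, "travel": [0, 0, 0], "roll": 0}, {"fingers": 1, "travel": [0, 0, 0], "roll": 0}, {"fingers": 1, "travel": [0, 0, 0], "roll": 0}])

```text
time: 23.92
tool_pos: [0.6232, -0.0807, 0.2224]
tool_rot: [3.141, -0.001, 2.924]
wrist_force: [-0.1, -0.2, -0.6]
grip_width: 0.0002
grip_force: 0.0
```

```bash
python3 -c "
from h import *
rel();snap('wrist','wrist6');auto('wrist6');snap('side','side6');auto('side6');snap('scene','scene6');auto('scene6')
a=cv2.imread('pics/wrist6.png')[0:270,130:520];cv2.imwrite('pics/v6.png',cv2.resize(a,(780,540),interpolation=2))"
```

```text
t 23.925 rel x 66.9 y 1.9 z 222.4 yaw-chuck 180.13 F [-0.02 -0.2  -0.58] w 0.0002
wrist6 plate [array([-1.52,  0.18]), array([ 94.1 , 137.99]), np.float64(0.13)]
  red x- 1408 -55.49 slope deg -0.06
  red x+ 814 54.0 slope deg -0.12
  red y- 825 -75.09 slope deg 0.05
  red y+ 741 74.16 slope deg 0.08
side6 plate [array([ 0.41, -2.56]), array([145.27,  96.01]), np.float64(89.43)]
  red x- 38 -54.07 slope deg 0.43
  red y- 100 -74.48 slope deg 0.08
scene6 plate [array([3.41, 1.06]), array([104.83, 139.26]), np.float64(0.04)]
  red y- 59 -75.26 slope deg 0.03
  red y+ 50 74.01 slope deg 0.01
```

View pics/v6.png

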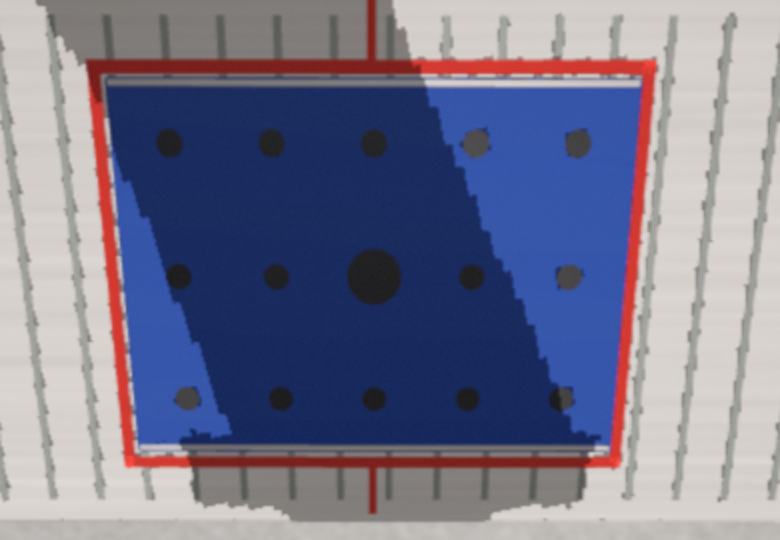

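The plate is within about 1 mm and 0.2° of the outline, and let go. Next is the lever.

>>> send_rows(moves=[{"fingers": 0.75, "travel": [36.4, -31.2, 0], "roll": 0}, {"fingers": 0.75, "travel": [36.4, -31.2, 0], "roll": 0}, {"fingers": 0.75, "travel": [36.4, -31.2, 0], "roll": 0}, {"fingers": 0.75, "travel": [36.4, -31.2, 0], "roll": 0}, {"fingers": 0.75, "travel": [36.4, -31.2, 0], "roll": 0}, {"fingers": 0.75, "travel": [0, 0, 0], "roll": 0}, {"fingers": 0.75, "travel": [0, 0, 20], "roll": 0}, {"fingers": 0.75, "travel": [0, 0, 20], "roll": 0}, {"fingers": 0.75, "travel": [0, 0, 19], "roll": 0}, {"fingers": 0.75, "travel": [0, 0, 0], "roll": 0}])

```text
time: 25.32
tool_pos: [0.4126, -0.1941, 0.1626]
tool_rot: [3.141, -0.001, 2.924]
wrist_force: [-0.4, -0.4, -0.1]
grip_width: 0.0108
grip_force: 0.0
```

```bash
python3 -c "
from h import *
rel()"
```

```text
t 25.325 rel x -113.9 y -154.6 z 162.6 yaw-chuck 180.11 F [-0.28 -0.52 -0.1 ] w 0.0108
```

Pushing along -x of the tool, which is +x of the chuck, in small rows.

>>> send_rows(moves=[{"fingers": 0.75, "travel": [-5, 0, 0], "roll": 0}, {"fingers": 0.75, "travel": [-5, 0, 0], "roll": 0}, {"fingers": 0.75, "travel": [-5, 0, 0], "roll": 0}, {"fingers": 0.75, "travel": [-5, 0, 0], "roll": 0}, {"fingers": 0.75, "travel": [-5, 0, 0], "roll": 0}, {"fingers": 0.75, "travel": [-5, 0, 0], "roll": 0}])

```text
time: 26.08
tool_pos: [0.4347, -0.2003, 0.1628]
tool_rot: [-3.14, -0.015, 2.922]
wrist_force: [-15.8, 6.5, 11.0]
grip_width: 0.0105
grip_force: 9.4
```

>>> send_rows(moves=[{"fingers": 0.75, "travel": [-5, 0, 0], "roll": 0}, {"fingers": 0.75, "travel": [-5, 0, 0], "roll": 0}, {"fingers": 0.75, "travel": [-5, 0, 0], "roll": 0}, {"fingers": 0.75, "travel": [-5, 0, 0], "roll": 0}, {"fingers": 0.75, "travel": [-5, 0, 0], "roll": 0}, {"fingers": 0.75, "travel": [-5, 0, 0], "roll": 0}, {"fingers": 0.75, "travel": [-5, 0, 0], "roll": 0}, {"fingers": 0.75, "travel": [-5, 0, 0], "roll": 0}])

```text
time: 27.08
tool_pos: [0.4424, -0.2016, 0.1618]
tool_rot: [-3.134, -0.086, 2.922]
wrist_force: [-71.9, 27.4, 75.8]
grip_width: 0.0109
grip_force: 51.2
```

```bash
python3 -c "
from h import *
rel()"
```

```text
t 27.075 rel x -83.2 y -155.5 z 161.8 yaw-chuck 179.99 F [-76.16  11.1   75.78] w 0.0109
```

>>> send_rows(moves=[{"fingers": 0.75, "travel": [20, 0, 0], "roll": 0}, {"fingers": 0.75, "travel": [28, 0, 0], "roll": 0}, {"fingers": 0.75, "travel": [0, 0, 0], "roll": 0}, {"fingers": 0.75, "travel": [0, 0, 0], "roll": 0}])

```text
time: 27.58
tool_pos: [0.4354, -0.2003, 0.1635]
tool_rot: [3.141, 0.003, 2.922]
wrist_force: [-0.6, 0.0, 0.3]
grip_width: 0.0107
grip_force: 0.2
```

```bash
python3 -c "
from h import *
rel()
for z in (30,):
  pts=[(105*np.sin(p)-24,30+105*np.cos(p)) for p in np.linspace(-.8,.8,17)]
  print(np.round(np.diff(pts,axis=0),1).tolist()); print(np.round(pts,1).tolist())"
```

```text
t 27.575 rel x -90.3 y -155.7 z 163.5 yaw-chuck 179.99 F [-0.55 -0.09  0.31] w 0.0107
[[7.7, 7.2], [8.4, 6.4], [8.9, 5.5], [9.5, 4.6], [9.9, 3.6], [10.2, 2.6], [10.4, 1.6], [10.5, 0.5], [10.5, -0.5], [10.4, -1.6], [10.2, -2.6], [9.9, -3.6], [9.5, -4.6], [8.9, -5.5], [8.4, -6.4], [7.7, -7.2]]
[[-99.3, 103.2], [-91.6, 110.3], [-83.3, 116.7], [-74.3, 122.1], [-64.9, 126.7], [-55.0, 130.3], [-44.9, 132.9], [-34.5, 134.5], [-24.0, 135.0], [-13.5, 134.5], [-3.1, 132.9], [7.0, 130.3], [16.9, 126.7], [26.3, 122.1], [35.3, 116.7], [43.6, 110.3], [51.3, 103.2]]
```

>>> send_rows(moves=[{"fingers": 0.75, "travel": [-4.2, 0, -3.2], "roll": 0}, {"fingers": 0.75, "travel": [-4.2, 0, -3.2], "roll": 0}, {"fingers": 0.75, "travel": [-4.4, 0, -2.8], "roll": 0}, {"fingers": 0.75, "travel": [-4.4, 0, -2.8], "roll": 0}])

```text
time: 28.08
tool_pos: [0.4491, -0.2034, 0.1754]
tool_rot: [-3.141, -0.003, 2.921]
wrist_force: [-6.3, 2.4, 2.0]
grip_width: 0.0107
grip_force: 3.1
```

```bash
python3 -c "
from h import *
rel()"
```

```text
t 28.075 rel x -76.2 y -155.7 z 175.4 yaw-chuck 179.99 F [-6.69  0.92  2.  ] w 0.0107
```

Following the arc works, with about 7 N on the wrist. Continuing along it.

>>> send_rows(moves=[{"fingers": 0.75, "travel": [-4.7, 0, -2.3], "roll": 0}, {"fingers": 0.75, "travel": [-4.7, 0, -2.3], "roll": 0}, {"fingers": 0.75, "travel": [-5, 0, -1.8], "roll": 0}, {"fingers": 0.75, "travel": [-5, 0, -1.8], "roll": 0}, {"fingers": 0.75, "travel": [-5.1, 0, -1.3], "roll": 0}, {"fingers": 0.75, "travel": [-5.1, 0, -1.3], "roll": 0}])

```text
time: 28.82
tool_pos: [0.4786, -0.2098, 0.1868]
tool_rot: [-3.142, -0.002, 2.922]
wrist_force: [-5.2, 2.1, 5.1]
grip_width: 0.0108
grip_force: 3.3
```

>>> send_rows(moves=[{"fingers": 0.75, "travel": [-5.2, 0, -0.8], "roll": 0}, {"fingers": 0.75, "travel": [-5.2, 0, -0.8], "roll": 0}, {"fingers": 0.75, "travel": [-5.2, 0, -0.2], "roll": 0}, {"fingers": 0.75, "travel": [-5.2, 0, -0.2], "roll": 0}, {"fingers": 0.75, "travel": [-5.2, 0, 0.3], "roll": 0}, {"fingers": 0.75, "travel": [-5.2, 0, 0.3], "roll": 0}])

```text
time: 29.58
tool_pos: [0.5101, -0.2169, 0.1875]
tool_rot: [3.141, 0.0, 2.922]
wrist_force: [-3.2, 1.8, 3.2]
grip_width: 0.0104
grip_force: 2.1
```

```bash
python3 -c "
from h import *
rel()"
```

```text
t 29.575 rel x -13.8 y -155.7 z 187.5 yaw-chuck 180.0 F [-3.5   1.09  3.24] w 0.0104
```

>>> send_rows(moves=[{"fingers": 0.75, "travel": [-5.2, 0, 0.8], "roll": 0}, {"fingers": 0.75, "travel": [-5.2, 0, 0.8], "roll": 0}, {"fingers": 0.75, "travel": [-5.1, 0, 1.3], "roll": 0}, {"fingers": 0.75, "travel": [-5.1, 0, 1.3], "roll": 0}, {"fingers": 0.75, "travel": [-5, 0, 1.8], "roll": 0}, {"fingers": 0.75, "travel": [-5, 0, 1.8], "roll": 0}])

```text
time: 30.32
tool_pos: [0.5398, -0.2236, 0.1796]
tool_rot: [3.141, 0.0, 2.922]
wrist_force: [-3.1, 0.9, 2.5]
grip_width: 0.0108
grip_force: 1.6
```

>>> send_rows(moves=[{"fingers": 0.75, "travel": [-4.7, 0, 2.3], "roll": 0}, {"fingers": 0.75, "travel": [-4.7, 0, 2.3], "roll": 0}, {"fingers": 0.75, "travel": [-4.4, 0, 2.8], "roll": 0}, {"fingers": 0.75, "travel": [-4.4, 0, 2.8], "roll": 0}, {"fingers": 0.75, "travel": [-4.2, 0, 3.2], "roll": 0}, {"fingers": 0.75, "travel": [-4.2, 0, 3.2], "roll": 0}])

```text
time: 31.08
tool_pos: [0.566, -0.2292, 0.1631]
tool_rot: [3.141, 0.001, 2.922]
wrist_force: [-1.3, 3.0, 3.4]
grip_width: 0.0107
grip_force: 3.5
```

```bash
python3 -c "
from h import *
rel()"
```

```text
t 31.075 rel x 43.4 y -155.5 z 163.1 yaw-chuck 180.0 F [-1.95  2.6   3.36] w 0.0107
```

>>> send_rows(moves=[{"fingers": 0.75, "travel": [-2.5, 0, 2.2], "roll": 0}, {"fingers": 0.75, "travel": [-2.5, 0, 2.2], "roll": 0}, {"fingers": 0.75, "travel": [-2.5, 0, 2.2], "roll": 0}, {"fingers": 0.75, "travel": [-1.5, 0, 1], "roll": 0}])

```text
time: 31.58
tool_pos: [0.5725, -0.2306, 0.1565]
tool_rot: [-3.141, -0.004, 2.922]
wrist_force: [-8.6, 5.5, 18.5]
grip_width: 0.0111
grip_force: 14.4
```

>>> send_rows(moves=[{"fingers": 0.75, "travel": [-1, 0, 0.5], "roll": 0}, {"fingers": 0.75, "travel": [-1, 0, 0.5], "roll": 0}, {"fingers": 0.75, "travel": [0, 0, 0], "roll": 0}])

```text
time: 31.95
tool_pos: [0.5733, -0.2307, 0.156]
tool_rot: [-3.141, -0.007, 2.922]
wrist_force: [-11.1, 6.0, 21.8]
grip_width: 0.011
grip_force: 16.1
```

```bash
python3 -c "
from h import *
rel()"
```

```text
t 31.95 rel x 50.9 y -155.4 z 156.0 yaw-chuck 180.0 F [-12.19   3.47  21.77] w 0.011
```

>>> send_rows(moves=[{"fingers": 0.75, "travel": [5, 0, 0], "roll": 0}, {"fingers": 0.75, "travel": [15, 0, 0], "roll": 0}, {"fingers": 0.75, "travel": [20, 0, 0], "roll": 0}, {"fingers": 0.75, "travel": [0, 0, -50], "roll": 0}, {"fingers": 0.75, "travel": [0, 0, -50], "roll": 0}, {"fingers": 0.75, "travel": [-40, 55, -20], "roll": 0}, {"fingers": 0.75, "travel": [-40, 55, 0], "roll": 0}, {"fingers": 0.75, "travel": [0, 30, 0], "roll": 0}, {"fingers": 0.75, "travel": [0, 0, 0], "roll": 0}, {"fingers": 0.75, "travel": [0, 0, 0], "roll": 0}])

```text
time: 33.2
tool_pos: [0.6351, -0.1151, 0.2718]
tool_rot: [-3.139, -0.0, 2.92]
wrist_force: [0.2, -0.5, -0.5]
grip_width: 0.0111
grip_force: 0.0
```

```bash
python3 -c "
from h import *
rel();c=snap('wrist','wrist7');auto('wrist7');s=snap('scene','scene7');si=snap('side','side7')
C=MARK+20e-3*YA-.0008*XA
for n,c in(('scene7',s),('side7',si),('wrist7',c)):
  im=np.array(c['color']).astype(int);m=((im[...,0]>150)&(im[...,1]>120)&(im[...,2]<90))
  for a in(1.45,1.6):
    p=C+XA*.105*np.sin(a-.8)-YA*.174;pz=.03+.105*np.cos(a-.8);u=proj(c,[*p,pz]);print(n,a,u.round(1),end=' ')
  ys,xs=np.nonzero(m);k=np.hypot(xs-u[0],ys-u[1])<22;print('yellow',k.sum(),xs[k].mean() if k.any() else 0,ys[k].mean() if k.any() else 0)
"
```

```text
t 33.2 rel x 86.0 y -29.0 z 271.8 yaw-chuck 179.89 F [ 0.3  -0.47 -0.52] w 0.0111
wrist7 plate [array([-1.15, -0.09]), array([ 94.82, 138.23]), np.float64(0.03)]
  red x- 984 -55.34 slope deg -0.05
  red x+ 528 54.04 slope deg -0.14
  red y- 512 -75.2 slope deg 0.18
  red y+ 433 74.47 slope deg 0.09
scene7 1.45 [153.1 246.3] scene7 1.6 [152.  256.3] yellow 158 151.94303797468353 250.79113924050634
side7 1.45 [386.3 369. ] side7 1.6 [393.9 372.2] yellow 262 391.9732824427481 370.4312977099237
wrist7 1.45 [111.4 215.7] wrist7 1.6 [122.9 230.5] yellow 1050 119.21428571428571 227.3152380952381
```

The plate is true: under 1 mm off in the pictures, and about 0.1° off square. All three cameras put the lever at about 1.52 to 1.58 rad, and the arm touches nothing. Handing in.

```bash
python3 -c "
from bench import bot
print(bot.close_job())"
```

```text
the job is handed in; nothing more can be done
None
```

The job is handed in, with no verdict shown: the pictures put the plate under 1 mm off centre and about 0.1° off square, and the magnet lever at about 1.55 rad. My first straight push on the lever jammed at about 107 N on the wrist (limit 120 N) before I followed its arc. I did not re-measure the gear, wheel and car at the end, but the arm kept clear of them.

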